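Clear the locating plate and hold a junction box in its corner

ROBOT

A 6-joint arm with a two-finger parallel gripper is mounted at the origin on a cart in front of the work surface, level with it; the furniture and walls round the work are solid. World frame = base frame: x ahead of the robot, y to its left, z up, the work surface at z = 0. Lengths are in mm, angles in rad, forces in N, time in s.
With the tool pointing down it reaches from about 300 to 775 mm from the base axis. Payload 14.6 kg.
Tool frame: the origin (TCP) lies between the finger pads; the fingertips stand 19 mm ahead of it and the grasp point (between the pads) is the TCP; x points along the fingers, y is the direction in which the jaws open and shut, and the axes are right-handed (so a half turn about x gives the same grasp; the last joint's range is limited). The gripper opens to 94 mm and grips with 3 to 60 N. Pads are 16 mm wide; open, the fingers measure 119 mm over their backs; the gripper's body (75 mm by 177 mm) begins 78 mm behind the grasp point.
Start: joints at [-1.266, 0.3, 1.521, -0, 1.321, -0.067], TCP at [199.804, -512.414, 224.446] pointing down, gripper open.
Joint ranges: [-3.03, 3.03], [-0.79, 2.21], [0.23, 2.52], [-1.04, 4.18], [0, 3.07], [-2.55, 2.55]. Speed limits (rad/s): [2.22, 2.22, 2.57, 3.14, 3.14, 3.14].

INTERFACE

Orientations are given as [roll, pitch, yaw] about the fixed x, y, z axes, in that order (R = Rz(yaw) Ry(pitch) Rx(roll)).
In Python, from cell import manip gives the robot as it stands.
- The arm moves only by the tool jog_arm, never from a script. Its argument "series" is one flat list of numbers, 7 for each row, row after row: the turn, a rotation vector about the world's x, y, z in rad, then the shift along the world's x, y, z in m, then the opening, from -1 (shut) to 1 (fully open). A call has 1 to 20 rows; each row is the pose to reach, as a shift and turn from the pose commanded when the call began; what a row does not reach only later rows make up. A row lasts 1/8 s, in which the tool goes at most 62.5 mm and 10.7 degrees, less where a joint would pass 70% of its speed; a pose out of reach is approached as far as the arm can. A call with a gripper value outside its range is refused whole. The fingers move at their own pace and stop on an object; "squeeze" is the grip in N (left out, the last holds). Time passes only in rows, so rows that repeat a pose let the fingers close. It gives the time, the measured TCP pose, the force and the opening at its end, in the units of the state.
- manip.read_state(): the state, without advancing time (a new reading comes with each control period).
- manip.camera(name): name is "side" or "top"; returns a dict with "color" (480x640x3 uint8, blue, green, red), "range_z" (480x640 float32, mm along the optical axis (not along the pixel's ray), 0 where there is no reading), "fx", "fy", "cx", "cy" (pixels), "D" ([k1, k2, p1, p2, k3] as OpenCV has them; the pictures are not rectified), "pose" (4x4, takes a point from camera to world coordinates). Camera axes: x right, y down, z forward; pixel columns grow to the right and rows downward; lengths in mm; the calibration is good to about 2 mm. A picture is of the moment at which its call begins.
- manip.sign_off(): hands the job in, once; it reports no verdict.
The state is a dict: "clock": time; "joints": joint angles; "qd": joint speeds; "effort": joint torques, N m; "eef_pos": TCP position; "eef_rot": TCP orientation; "wrist_force": force on the tool from outside, world axes, zero at the start; "moment": the same for the moment, N m; "finger_gap": finger opening in mm.
Only numpy, scipy, OpenCV 4.12 (cv2) and the standard library are available. Lean on these libraries where they do the work, as an engineer would, in place of code of your own. Each camera call takes 0.05 s, during which the arm holds its last target.

TASK

Pick the small round black capsule off the aluminium locating plate and lay it gently in the small green tray. Then stand the blue junction box flat on the plate and press it square into the corner, against both dark stop bars at once. Finish still holding it there with steady pressure on both bars, and leave the pliers and the loose keypad where they lie.

Things in the scene. Friction and masses are not known exactly. Their poses are not given: they have to be found in the camera images.
- jbox_center (a point): Centre of the loose blue die-cast junction box, an upright block 62 (its x) x 50 (its y) x 50 mm high (its z up), 0.25 to 0.45 kg, lid screws on top. The point lies 25 mm above its underside. It starts standing on the bench, left of the plate. Either side may face either stop bar. Gripped high (fingertips 25 mm or more above its underside), the fingers clear the stop bars.
- jbox: The same junction box; origin at the centre of its underside.
- capsule_center (a point): Centre of the loose black receiver capsule with a light grey face on top, a disc 40 mm in diameter and 14 mm high, 30 g, lying flat on the locating plate where the box must go, its centre about 50 to 62 mm from each stop bar's face. The point lies half-way up, 7 mm above its underside.
- capsule: The same capsule; origin at the centre of its underside.
- plate: Fixed aluminium locating plate 170 x 170 x 12 mm on the bench; origin at the centre of its underside. Its x points to the edge with the far stop bar (away from the robot), its y to the left, z up. It may be turned by up to 0.35 rad. It, the bars and the tray are rigid and do not move; friction between box and plate is about 0.6 of the load, so slide the box with little weight on it.
- corner (a point): Point on the plate's top (12 mm above the bench) where the planes of the two stop faces meet; axes as the plate's. The box belongs on its -x, +y side: pressed home, the box's nearest vertical faces lie at this point's x and y. It is 60 mm in plate x and -60 mm in plate y from the plate's centre.
- stop_far: Dark steel stop bar along the plate's far edge, 110 mm long in plate y, 16 mm thick, 18 mm high above the plate; its face toward the robot is the stop. Origin at the centre of its underside. The two bars leave a small gap at the corner.
- stop_right: Dark steel stop bar along the plate's right edge, 110 mm long in plate x, 16 mm thick, 18 mm high above the plate; its left (+y) face is the stop. Origin at the centre of its underside.
- tray: Fixed open green plastic tray standing at the left, 110 x 110 x 25 mm high, walls and floor 3 mm thick; origin at the centre of its underside. The big red trays at the right are bystanders.
- lever_ball (a point): Centre of the black ball (32 mm) on the lever of the fixed green hand press. It overhangs the bench 0.43 m above it, between the left half and the plate: keep wrist and forearm nearer to the robot than this ball when crossing in front of it.
- pliers: Loose pliers with red grips, 178 x 53 x 15 mm, lying at the right rear of the work area; bystander. Origin at the centre of the underside.
- keypad_1: Loose steel keypad module 78 x 62 x 18 mm lying behind the junction box; bystander. Origin at the centre of the underside.
Things that resemble listed ones, but are neither listed nor needed, are in the scene too. Of the things that look like the capsule, the smallest one is meant.

How it is judged (in metres and radians):
On the way:
1. the capsule lies released in the green tray (x of capsule_center in the frame of tray between -0.05 and 0.05 m and y of capsule_center in the frame of tray between -0.05 and 0.05 m and z of capsule_center in the frame of tray below 0.03 m and contact force between the fingers and capsule below 0.1 N and linear speed of capsule below 0.03 m/s), for 0.2 s.
At the end, for the whole second after the job is handed in: The capsule lies in the green tray. The junction box stands flat on the plate (within about 4 mm of height and 0.06 rad of upright), square to the bars within 0.05 rad, in the corner between them, at rest, touched by the fingers and pressing on each of the two stop bars with more than 1.5 N (x of capsule_center in the frame of tray between -0.05 and 0.05 m and y of capsule_center in the frame of tray between -0.05 and 0.05 m and z of capsule_center in the frame of tray below 0.03 m and x of jbox_center in the frame of corner between -0.036 and -0.021 m and y of jbox_center in the frame of corner between 0.021 and 0.036 m and z of jbox_center in the frame of corner between 0.02 and 0.029 m and angle between jbox_center's own z axis and vertical below 0.06 rad and (angle between the x axis of jbox_center and the x axis of corner, either way round below 0.05 rad or angle between the x axis of jbox_center and the y axis of corner, either way round below 0.05 rad) and contact force between jbox and stop_far above 1.5 N and contact force between jbox and stop_right above 1.5 N and contact force between the fingers and jbox above 1 N and linear speed of jbox below 0.01 m/s); the arm keeps its last pose, push and grip.
It fails at once if the capsule is dropped or flung (moves faster than 0.9 m/s out of the fingers) (contact force between the fingers and capsule below 0.01 N and linear speed of capsule above 0.9 m/s).
It fails at once if the pliers or the loose keypad are moved by more than 20 mm (distance of any of pliers, keypad_1 from where it was at the start of the episode above 0.02 m).
It also fails if it takes over 70 s, if anything falls off the work surface, if the arm or the gripper's body presses on something with over 40 N, if the wrist force passes 120 N, or if a joint passes its speed limit or range.

## Working session

There is one attempt and no reset: what is moved stays moved. The work goes in short steps, Python scripts to look and compute and a tool call to move; the robot and the scene stay as the last step left them, time stands still between calls to the robot, and variables do not carry over. Pictures are saved under pics/ and viewed, and the job is handed in when it is done.

Besides the shell and the picture viewer there is one more tool, called after ">>>" as name(argument=value, ...) on one line, values as JSON. jog_arm: Moves the arm, as the interface text tells. Its arguments: {"type":"object","properties":{"series":{"type":"array","items":{"type":"number"}},"squeeze":{"type":"number"}},"required":["series"]}

```bash
ls; mkdir -p pics
cat > h.py <<'E'
import numpy as np, cv2, pickle
from cell import manip
def grab(n,tag):
    c=manip.camera(n); cv2.imwrite(f'pics/{tag}.png',c['color']); pickle.dump(c,open(f'{tag}.pkl','wb')); return c
def load(tag): return pickle.load(open(f'{tag}.pkl','rb'))
def K(c): return np.array([[c['fx'],0,c['cx']],[0,c['fy'],c['cy']],[0,0,1.]])
def rays(c,uv):
    p=cv2.undistortPoints(np.array(uv,float).reshape(-1,1,2),K(c),np.array(c['D'],float)).reshape(-1,2)
    return np.c_[p,np.ones(len(p))]
def atz(c,uv,z):
    r=rays(c,uv)@c['pose'][:3,:3].T; o=c['pose'][:3,3]
    return o+r*((z-o[2])/r[:,2])[:,None]
def cloud(c):
    v,u=np.mgrid[0:480,0:640]; uv=np.c_[u.ravel(),v.ravel()]
    r=rays(c,uv)*c['range_z'].ravel()[:,None]
    P=r@c['pose'][:3,:3].T+c['pose'][:3,3]
    P[c['range_z'].ravel()<=0]=np.nan
    return P.reshape(480,640,3)
E
python3 - <<'E'
from h import *
for n in('side','top'):
    c=grab(n,n+'0'); print(n,c['fx'],c['D'],c['pose'].round(3).tolist())
print(manip.read_state())
E
```

```text
pics
side 440.59820750110975 [0.03763109 0.         0.         0.         0.        ] [[0.873, -0.316, 0.371, 243.781], [-0.487, -0.537, 0.689, -611.75], [-0.019, -0.782, -0.623, 843.177], [0.0, 0.0, 0.0, 1.0]]
top 607.463928940253 [-0.14972095  0.          0.          0.          0.        ] [[0.003, -0.988, 0.154, 354.573], [-1.0, -0.004, -0.009, 60.716], [0.009, -0.154, -0.988, 1717.416], [0.0, 0.0, 0.0, 1.0]]
{'clock': 0.1, 'joints': array([-1.26562123e+00,  3.00404293e-01,  1.52151081e+00, -3.44753048e-05,
        1.32068033e+00, -6.66230930e-02]), 'qd': array([ 0.00086396, -0.00096076, -0.00269512, -0.0008566 , -0.00013146,
        0.0020163 ]), 'effort': array([ 2.28158417e-03, -5.32642257e+01, -3.53285122e+01,  7.10238819e-02,
        2.34699732e-02, -6.21433537e-05]), 'eef_pos': array([ 199.72495956, -512.23074105,  223.95268497]), 'eef_rot': array([-1.60413048,  1.56979299,  1.90926891]), 'wrist_force': array([0.1094182 , 0.89591405, 0.37097232]), 'moment': array([ 0.01950679, -0.03068333,  0.06301404]), 'finger_gap': 94.20563260593599}
```

View pics/side0.png

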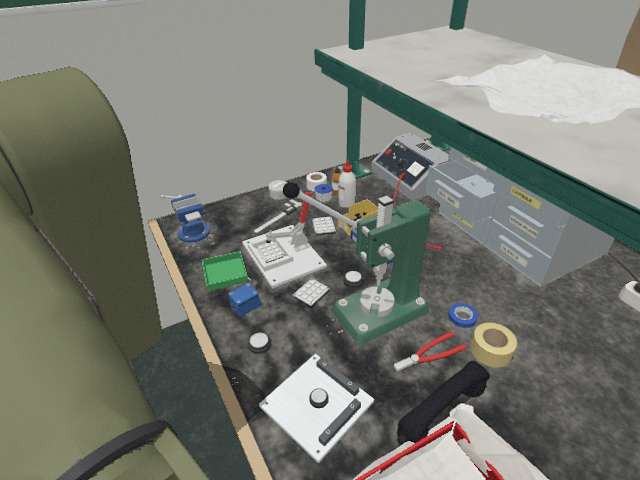

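View pics/top0.png

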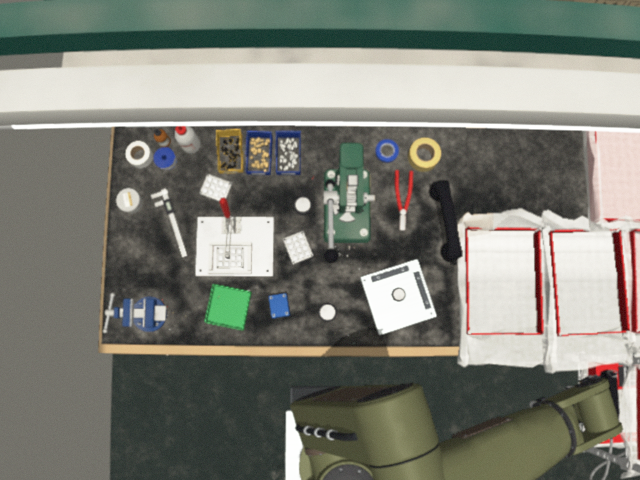

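The side view shows the plate with the capsule at (318,398), bars behind and to the right of it, the box at (243,299), the tray at (224,270), and look-alike discs at (259,342) and (353,277). In the top view: capsule (399,295), box (279,306), tray (228,307), ball (331,256).

Run:
```python
from h import *
t=load('top0');s=load('side0')
a=cv2.resize(t['color'][240:350,200:450],None,fx=3.2,fy=3.2,interpolation=cv2.INTER_CUBIC);cv2.imwrite('pics/tz.png',a)
b=cv2.resize(s['color'][230:470,190:390],None,fx=2.5,fy=2.5,interpolation=cv2.INTER_CUBIC);cv2.imwrite('pics/sz.png',b)
for c,n in((t,'top'),(s,'side')):
    P=cloud(c);col=c['color'].astype(int);B,G,R=col[...,0],col[...,1],col[...,2]
    pts={'top':dict(cap=(399,294),plate=(380,305),bench=(350,290),box=(279,305),tray=(228,307),ball=(331,256),bar1=(390,271),disc2=(327,312),disc3=(302,205),kp=(298,247)),
     'side':dict(cap=(318,395),plate=(300,420),bench=(280,370),box=(241,294),tray=(224,270),ball=(291,190),disc2=(259,340),disc3=(353,276),kp=(311,292))}[n]
    for k,(u,v) in pts.items(): print(n,k,P[v,u].round(1))
    X,Y,Z=P[...,0],P[...,1],P[...,2]
    ws=(X>150)&(X<800)&(abs(Y)<700)
    blue=(B>110)&(B>R+60)&(B>G+30)&ws&(Z>35)&(Z<70)&(Y>0)&(Y<400)
    green=(G>R+60)&(G>B+30)&ws&(Z<45)&(Z>18)&(Y>150)
    for nm,m in(('blue',blue),('green',green)):
        nn,l,st,ce=cv2.connectedComponentsWithStats(m.astype(np.uint8))
        for i in range(1,nn):
            if st[i,4]>60:
                Q=P[l==i];print(n,nm,st[i].tolist(),np.nanmedian(Q,0).round(1),'rect',cv2.minAreaRect(Q[:,:2].astype(np.float32)))
```

```text
top cap [ 474.1 -154.6   26.8]
top plate [ 444.5 -103.     6.2]
top bench [ 4.871e+02 -1.880e+01  2.000e-01]
top box [441.5 178.3  47.3]
top tray [437.2 325.5   3.2]
top ball [528.7  41.3 414.5]
top bar1 [ 538.  -129.5   31.9]
top disc2 [424.2  46.2  16. ]
top disc3 [728.9 118.7  15.9]
top kp [607.5 128.9  14.2]
top blue [269, 294, 21, 24, 376] [441.1 178.4  49.3] rect ((440.8197937011719, 179.39773559570312), (61.232322692871094, 49.26958465576172), 9.734228134155273)
side cap [ 474.5 -152.7   26.2]
side plate [ 420.2 -176.8   15.3]
side bench [436.9 -44.3   4.4]
side box [435.8 178.   48.6]
side tray [438.9 335.    4.8]
side ball [527.1  28.8 406.8]
side disc2 [424.9  43.   21.3]
side disc3 [731.4 117.9  19.2]
side kp [605.  123.4  17.2]
side blue [229, 284, 29, 22, 343] [438.9 175.1  51. ] rect ((441.363525390625, 177.06272888183594), (61.58216857910156, 50.56480026245117), 10.566465377807617)
side green [204, 255, 43, 31, 111] [431.1 274.7  25.6] rect ((434.7647399902344, 312.0149841308594), (93.42071533203125, 110.42720031738281), 79.27682495117188)
```

View pics/tz.png

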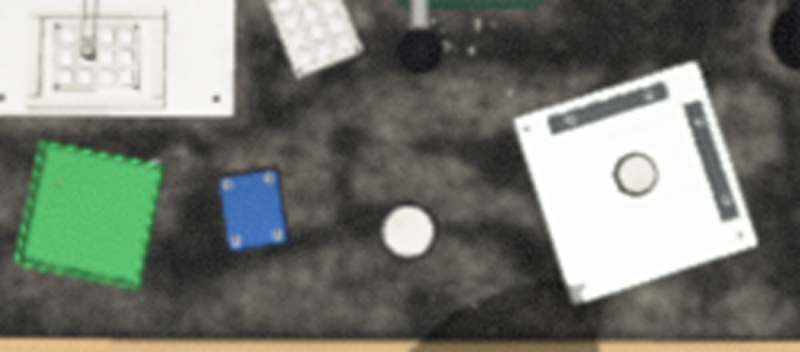

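View pics/sz.png

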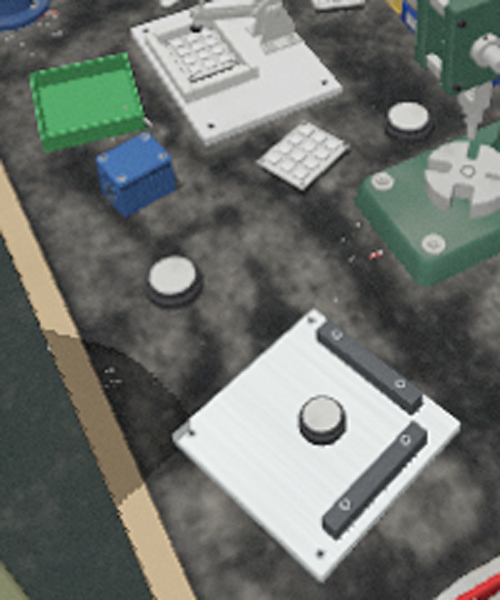

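```bash
cat >> h.py <<'E'
def tri(c1,p1,c2,p2):
    A=[];b=[]
    for c,p in((c1,p1),(c2,p2)):
        d=(rays(c,[p])@c['pose'][:3,:3].T)[0];d/=np.linalg.norm(d);M=np.eye(3)-np.outer(d,d);A.append(M);b.append(M@c['pose'][:3,3])
    x=np.linalg.lstsq(np.vstack(A),np.hstack(b),rcond=None)[0]
    return x,[np.linalg.norm(M@x-bb) for M,bb in zip(A,b)]
E
python3 - <<'E'
from h import *
t=load('top0');s=load('side0')
T=dict(FL=(515,120),FR=(697,62),NR=(757,242),NL=(577,304),cap=(636,174))
S=dict(FL=(316,311),FR=(459,424),NR=(322,579),NL=(177,438),cap=(322,413))
q={}
for k in T:
    p1=(T[k][0]/3.2+200-.34,T[k][1]/3.2+240-.34);p2=(S[k][0]/2.5+190-.3,S[k][1]/2.5+230-.3)
    x,e=tri(t,p1,s,p2);z=26 if k=='cap' else 12
    q[k]=atz(t,[p1],z)[0],atz(s,[p2],z)[0];print(k,x.round(1),np.round(e,1),q[k][0].round(1),q[k][1].round(1))
for i in 0,1:
    c=sum(q[k][i] for k in('FL','FR','NR','NL'))/4
    ex=(q['FL'][i]+q['FR'][i]-q['NL'][i]-q['NR'][i]);ey=q['FL'][i]+q['NL'][i]-q['FR'][i]-q['NR'][i]
    a1=np.arctan2(ex[1],ex[0]);a2=np.arctan2(-ey[0],ey[1]);print(c,a1,a2,np.linalg.norm(ex)/2,np.linalg.norm(ey)/2)
# top bars & plate by cloud/color: bars dark z>20
for c in(t,s):
    P=cloud(c);col=c['color'].astype(int)
    m=(col.max(2)<110)&(P[...,2]>20)&(P[...,2]<40)&(abs(P[...,0]-480)<110)&(abs(P[...,1]+155)<110)
    n,l,st,ce=cv2.connectedComponentsWithStats(m.astype(np.uint8))
    for i in range(1,n):
        if st[i,4]>40:
            Q=atz(c,np.argwhere(l==i)[:,::-1],30);print(st[i],cv2.minAreaRect(Q[:,:2].astype(np.float32)))
E
```

```text
FL [524.4 -49.    7.8] [1.5 1.5] [522.5 -48.3  12. ] [524.4 -52.2  12. ]
FR [ 573.9 -210.3   12.1] [0.7 0.7] [ 574.5 -210.6   12. ] [ 573.2 -210.    12. ]
NR [ 415.2 -261.8    8.2] [0. 0.] [ 415.1 -261.1   12. ] [ 414.4 -263.4   12. ]
NL [ 363.5 -102.6    8. ] [2.2 2.2] [ 361.4 -101.8   12. ] [ 365.1 -105.4   12. ]
cap [ 474.6 -153.1   26.7] [0.7 0.7] [ 474. -153.   26.] [ 475.6 -152.9   26. ]
[ 468.37441794 -155.45572714   12.        ] 0.3135751960012891 0.3174368729582359 168.53232154390196 169.29326809939644
[ 469.27334236 -157.76678846   12.        ] 0.3233674309506254 0.30097236289576723 167.7573039742825 165.3581864788776
[380 268  21  11  76] ((533.0557861328125, -130.94149780273438), (10.635504722595215, 59.90161895751953), 18.468852996826172)
[415 272  12  31 101] ((493.6387634277344, -215.2623748779297), (85.66361999511719, 10.778433799743652), 17.59245491027832)
[317 358  42  37 214] ((530.394287109375, -134.37953186035156), (21.05142593383789, 110.33753204345703), 18.082521438598633)
[310 394  18  13  81] ((468.1119079589844, -165.2906494140625), (25.707427978515625, 35.85899353027344), 56.48343276977539)
[319 399  42  46 399] ((484.37042236328125, -224.73788452148438), (110.87750244140625, 19.118093490600586), 18.139385223388672)
```

Run:
```python
from h import *
from scipy.spatial.transform import Rotation as R
s=manip.read_state();print(R.from_euler('xyz',s['eef_rot']).as_matrix().round(3))
r=R.from_euler('xyz',s['eef_rot']).as_matrix();print('jaw yaw',np.arctan2(r[1,1],r[0,1]))
t=load('top0');S=load('side0')
p=np.array([(43,140),(162,163),(138,290),(15,265)])/3.2+[199.66,239.66];Q=atz(t,p,25);print(Q.round(0),Q.mean(0))
p=np.array([(30,72),(127,53),(146,132),(44,149)])/2.5+[189.7,229.7];Q=atz(S,p,25);print(Q.round(0),Q.mean(0))
print(tri(t,np.array((420,50))/3.2+[199.66,239.66],S,(291,190)))
# box top corners
p=np.array([(220,179),(275,170),(287,241),(231,250)])/3.2+[199.66,239.66];Q=atz(t,p,50);print(Q.round(1),Q.mean(0))
p=np.array([(96,163),(139,136),(173,160),(130,185)])/2.5+[189.7,229.7];Q=atz(S,p,50);print(Q.round(1),Q.mean(0))
x,e=tri(t,np.array((253,210))/3.2+[199.66,239.66],S,np.array((134.5,161))/2.5+[189.7,229.7]);print(x,e)
```

```text
[[-0.     0.363 -0.932]
 [ 0.001 -0.932 -0.363]
 [-1.    -0.001 -0.   ]]
jaw yaw -1.1989895685263239
[[502. 366.  25.]
 [482. 261.  25.]
 [372. 280.  25.]
 [393. 388.  25.]] [437.13233059 323.36780534  25.        ]
[[396. 391.  25.]
 [503. 367.  25.]
 [473. 232.  25.]
 [371. 262.  25.]] [435.82228676 312.98623831  25.        ]
(array([532.487609  ,  41.22898857, 398.30621176]), [np.float64(0.08582805259929024), np.float64(0.0858280525994682)])
[[467.  207.5  50. ]
 [475.  160.4  50. ]
 [414.3 149.4  50. ]
 [406.3 197.2  50. ]] [440.62707868 178.63545125  50.        ]
[[406.3 190.   50. ]
 [457.8 204.5  50. ]
 [474.8 154.9  50. ]
 [425.  144.5  50. ]] [440.97167398 173.50405523  50.        ]
[441.54160998 179.10584366  44.09515206] [np.float64(0.6807556723440905), np.float64(0.6807556723441369)]
```

>>> jog_arm(series=[0, 0, -0.01, 0.035, 0.045, 0, 0.6, 0, 0, -0.02, 0.07, 0.09, 0, 0.5, 0, 0, -0.03, 0.105, 0.135, 0, 0.3, 0, 0, -0.04, 0.14, 0.18, 0, 0.28, 0, 0, -0.05, 0.175, 0.225, 0, 0.28, 0, 0, -0.057, 0.21, 0.27, 0, 0.28, 0, 0, -0.057, 0.245, 0.315, 0, 0.28, 0, 0, -0.057, 0.265, 0.345, 0, 0.28, 0, 0, -0.057, 0.275, 0.359, 0, 0.28, 0, 0, -0.057, 0.275, 0.359, -0.05, 0.28, 0, 0, -0.057, 0.275, 0.359, -0.09, 0.28, 0, 0, -0.057, 0.275, 0.359, -0.104, 0.28, 0, 0, -0.057, 0.275, 0.359, -0.104, 0.28], squeeze=10)

```text
clock: 1.72
eef_pos: [474.7, -153.8, 120.6]
eef_rot: [-0.692, 1.57, 2.763]
wrist_force: [0.8, 0.4, 0.1]
finger_gap: 60.0
```

Run:
```python
from h import *
from scipy.spatial.transform import Rotation as R
s=manip.read_state();r=R.from_euler('xyz',s['eef_rot']).as_matrix();print('jaw yaw',np.arctan2(r[1,1],r[0,1]),r[:,0])
c=grab('side','s1');cv2.imwrite('pics/s1z.png',cv2.resize(c['color'][230:470,190:430],None,fx=2.5,fy=2.5))
```

```text
jaw yaw -1.2566265334157458 [-5.86679506e-04  2.33135819e-04 -9.99999801e-01]
```

View pics/s1z.png

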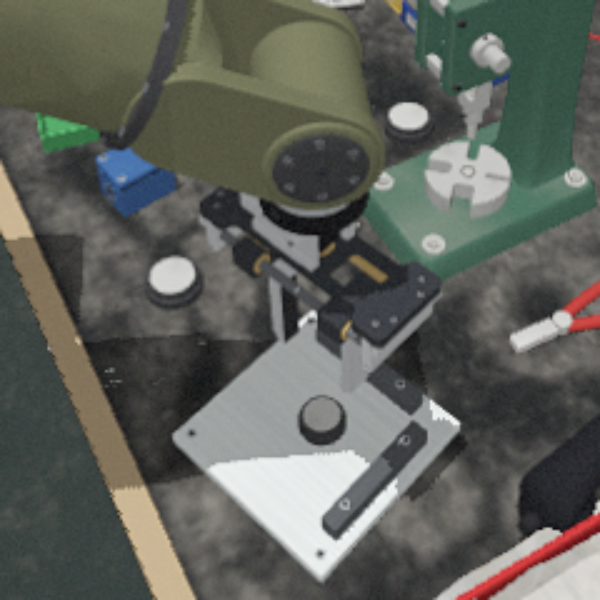

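The gripper stands above the plate with its jaws across it, and the capsule at crop (322,415) is between the fingers. I'll descend and grip.

>>> jog_arm(series=[0, 0, 0, 0, 0, -0.03, 0.28, 0, 0, 0, 0, 0, -0.055, 0.28, 0, 0, 0, 0, 0, -0.072, 0.28, 0, 0, 0, 0, 0, -0.082, 0.28, 0, 0, 0, 0, 0, -0.087, 0.28, 0, 0, 0, 0, 0, -0.087, 0.28, 0, 0, 0, 0, 0, -0.087, 0.28])

```text
clock: 2.65
eef_pos: [475.1, -153.6, 34.0]
eef_rot: [2.414, 1.57, -0.412]
wrist_force: [-0.5, 0.9, -0.5]
finger_gap: 59.9
```

>>> jog_arm(series=[0, 0, 0, 0, 0, 0, -0.1, 0, 0, 0, 0, 0, 0, -0.2, 0, 0, 0, 0, 0, 0, -0.4, 0, 0, 0, 0, 0, 0, -0.4, 0, 0, 0, 0, 0, 0, -0.4, 0, 0, 0, 0, 0, 0, -0.4], squeeze=10)

```text
clock: 3.4
eef_pos: [474.9, -153.4, 33.6]
eef_rot: [2.509, 1.571, -0.318]
wrist_force: [-0.8, 0.4, 4.1]
finger_gap: 39.9
```

>>> jog_arm(series=[0, 0, 0, 0, 0, 0.02, -0.4, 0, 0, 0, 0, 0, 0.05, -0.4, 0, 0, 0, -0.01, 0.005, 0.085, -0.4, 0, 0, 0, -0.035, 0.025, 0.1, -0.4, 0, 0, 0, -0.06, 0.06, 0.1, -0.4, 0, 0, 0, -0.08, 0.1, 0.1, -0.4, 0, 0, 0, -0.09, 0.14, 0.1, -0.4, 0, 0, 0, -0.095, 0.18, 0.1, -0.4, 0, 0, 0, -0.095, 0.22, 0.1, -0.4, 0, 0, 0, -0.095, 0.26, 0.1, -0.4, 0, 0, 0, -0.09, 0.3, 0.1, -0.4, 0, 0, 0, -0.08, 0.34, 0.1, -0.4, 0, 0, 0, -0.07, 0.38, 0.1, -0.4, 0, 0, 0, -0.055, 0.42, 0.1, -0.4, 0, 0, 0, -0.045, 0.45, 0.1, -0.4, 0, 0, 0, -0.038, 0.47, 0.1, -0.4, 0, 0, 0, -0.038, 0.475, 0.1, -0.4, 0, 0, 0, -0.038, 0.475, 0.1, -0.4])

```text
clock: 5.65
eef_pos: [436.5, 321.2, 133.2]
eef_rot: [0.291, 1.57, -2.536]
wrist_force: [-0.2, 0.3, -0.6]
finger_gap: 39.5
```

Run:
```python
from h import *
c=grab('side','s2');cv2.imwrite('pics/s2z.png',cv2.resize(c['color'][180:380,150:350],None,fx=3,fy=3))
```

```text
(no output)
```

View pics/s2z.png

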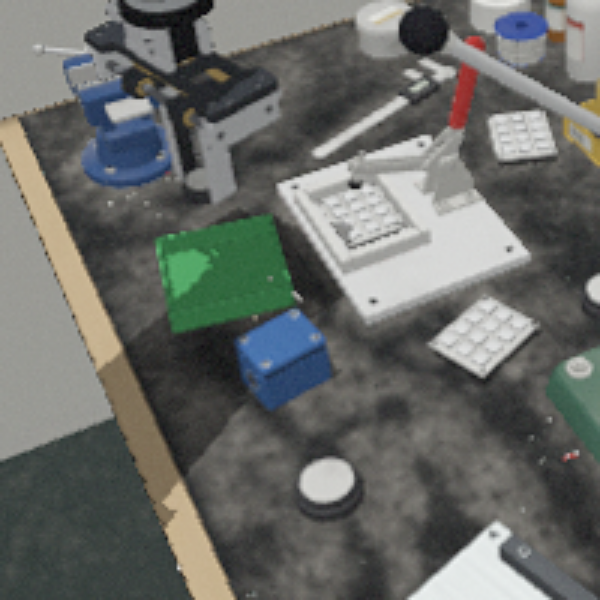

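The capsule is still held, at crop (200,185), above the green tray. I'll lower it and release.

>>> jog_arm(series=[0, 0, 0, 0, 0, -0.03, -0.4, 0, 0, 0, 0, 0, -0.06, -0.4, 0, 0, 0, 0, 0, -0.085, -0.4, 0, 0, 0, 0, 0, -0.098, -0.4, 0, 0, 0, 0, 0, -0.104, -0.4, 0, 0, 0, 0, 0, -0.107, -0.4, 0, 0, 0, 0, 0, -0.107, -0.4, 0, 0, 0, 0, 0, -0.107, -0.4])

```text
clock: 6.7
eef_pos: [437.0, 321.7, 27.0]
eef_rot: [-2.892, 1.57, 0.564]
wrist_force: [0.7, 0.1, 0.0]
finger_gap: 39.8
```

>>> jog_arm(series=[0, 0, 0, 0, 0, 0, -0.1, 0, 0, 0, 0, 0, 0, 0.05, 0, 0, 0, 0, 0, 0, 0.1, 0, 0, 0, 0, 0, 0, 0.1, 0, 0, 0, 0, 0, 0.02, 0.1, 0, 0, 0, 0, 0, 0.05, 0.1, 0, 0, 0, 0, 0, 0.1, 0.3, 0, 0, 0, 0, 0, 0.12, 0.6, 0, 0, 0, 0, -0.03, 0.12, 0.8, 0, 0, 0, 0, -0.07, 0.12, 0.9, 0, 0, -0.07, 0.003, -0.11, 0.12, 0.9, 0, 0, -0.15, 0.004, -0.143, 0.12, 0.9, 0, 0, -0.15, 0.004, -0.143, 0.12, 0.9])

```text
clock: 8.32
eef_pos: [440.9, 177.2, 146.6]
eef_rot: [2.914, 1.571, -0.066]
wrist_force: [0.1, 1.1, 0.7]
finger_gap: 89.4
```

Run:
```python
from h import *
from scipy.spatial.transform import Rotation as R
s=manip.read_state();r=R.from_euler('xyz',s['eef_rot']).as_matrix();print('jaw yaw',np.arctan2(r[1,1],r[0,1]),s['eef_pos'])
c=grab('side','s3');cv2.imwrite('pics/s3z.png',cv2.resize(c['color'][180:380,150:350],None,fx=3,fy=3))
P=cloud(c);col=c['color'].astype(int)
m=(col.max(2)-col.min(2)<35)&(P[...,2]<40)&(abs(P[...,0]-437)<45)&(abs(P[...,1]-322)<45)
print(m.sum(),np.median(P[m],0),P[m].min(0),P[m].max(0))
```

```text
jaw yaw -1.4089665350096585 [440.9482062  177.15656118 146.62545946]
144 [434.92818606 312.74163728  17.43355681] [417.60310089 298.40664415   3.93641416] [474.68882614 347.81569978  25.28776072]
```

View pics/s3z.png

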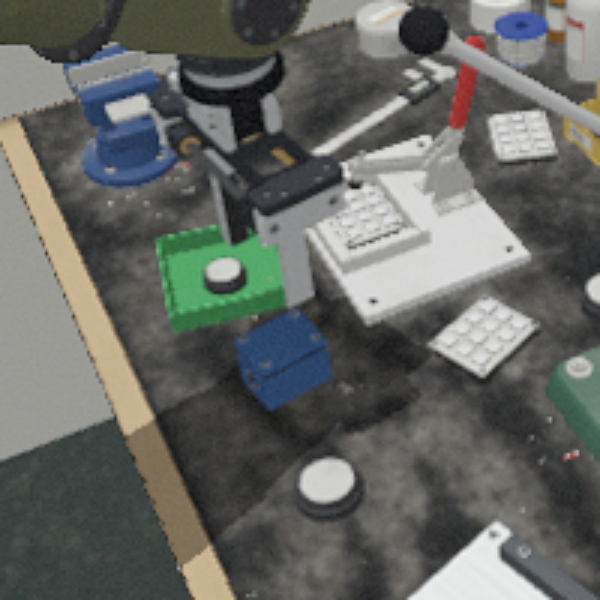

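The capsule lies flat inside the tray at crop (225,273). The open jaws are over the box, so I'll descend and grip it.

>>> jog_arm(series=[0, 0, 0, 0, 0.001, -0.03, 0.9, 0, 0, 0, 0, 0.001, -0.06, 0.9, 0, 0, 0, 0, 0.001, -0.085, 0.9, 0, 0, 0, 0, 0.001, -0.097, 0.9, 0, 0, 0, 0, 0.001, -0.099, 0.9, 0, 0, 0, 0, 0.001, -0.099, 0.9])

```text
clock: 9.12
eef_pos: [441.2, 179.9, 48.1]
eef_rot: [-2.966, 1.57, 0.341]
wrist_force: [0.8, 0.7, 1.0]
finger_gap: 89.5
```

>>> jog_arm(series=[0, 0, 0, 0, 0, 0, 0.5, 0, 0, 0, 0, 0, 0, 0.25, 0, 0, 0, 0, 0, 0, 0.1, 0, 0, 0, 0, 0, 0, -0.2, 0, 0, 0, 0, 0, 0, -0.3, 0, 0, 0, 0, 0, 0, -0.3, 0, 0, 0, 0, 0, 0, -0.3, 0, 0, 0, 0, 0, 0, -0.3], squeeze=40)

```text
clock: 10.12
eef_pos: [440.8, 179.5, 47.5]
eef_rot: [2.561, 1.571, -0.416]
wrist_force: [-0.0, -1.3, 2.4]
finger_gap: 49.7
```

>>> jog_arm(series=[0, 0, 0, 0, 0, 0.02, -0.3, 0, 0, 0, -0.005, 0, 0.05, -0.3, 0, 0, 0.01, -0.025, -0.02, 0.075, -0.3, 0, 0, 0.03, -0.045, -0.05, 0.08, -0.3, 0, 0, 0.06, -0.055, -0.09, 0.08, -0.3, 0, 0, 0.09, -0.06, -0.13, 0.08, -0.3, 0, 0, 0.12, -0.06, -0.17, 0.08, -0.3, 0, 0, 0.153, -0.055, -0.21, 0.08, -0.3, 0, 0, 0.153, -0.035, -0.25, 0.08, -0.3, 0, 0, 0.153, -0.01, -0.285, 0.08, -0.3, 0, 0, 0.153, 0.02, -0.315, 0.08, -0.3, 0, 0, 0.153, 0.04, -0.34, 0.08, -0.3, 0, 0, 0.153, 0.05, -0.35, 0.08, -0.3, 0, 0, 0.153, 0.054, -0.353, 0.08, -0.3, 0, 0, 0.153, 0.054, -0.353, 0.06, -0.3, 0, 0, 0.153, 0.054, -0.353, 0.045, -0.3, 0, 0, 0.153, 0.054, -0.353, 0.04, -0.3, 0, 0, 0.153, 0.054, -0.353, 0.04, -0.3])

```text
clock: 12.38
eef_pos: [494.7, -173.2, 87.5]
eef_rot: [-0.807, 1.57, 2.653]
wrist_force: [0.0, 0.6, -3.4]
finger_gap: 49.9
```

Run:
```python
from h import *
from scipy.spatial.transform import Rotation as R
s=manip.read_state();r=R.from_euler('xyz',s['eef_rot']).as_matrix();print('jaw yaw',np.arctan2(r[1,1],r[0,1]),s['eef_pos'],s['wrist_force'],s['finger_gap'])
c=grab('side','s4');cv2.imwrite('pics/s4z.png',cv2.resize(c['color'][310:470,230:430],None,fx=3.7,fy=3.7,interpolation=cv2.INTER_CUBIC))
```

```text
jaw yaw -1.2527619202394278 [ 494.73747279 -173.17785265   87.46697285] [ 0.04267199  0.57602435 -3.44398815] 49.85373415435932
```

View pics/s4z.png

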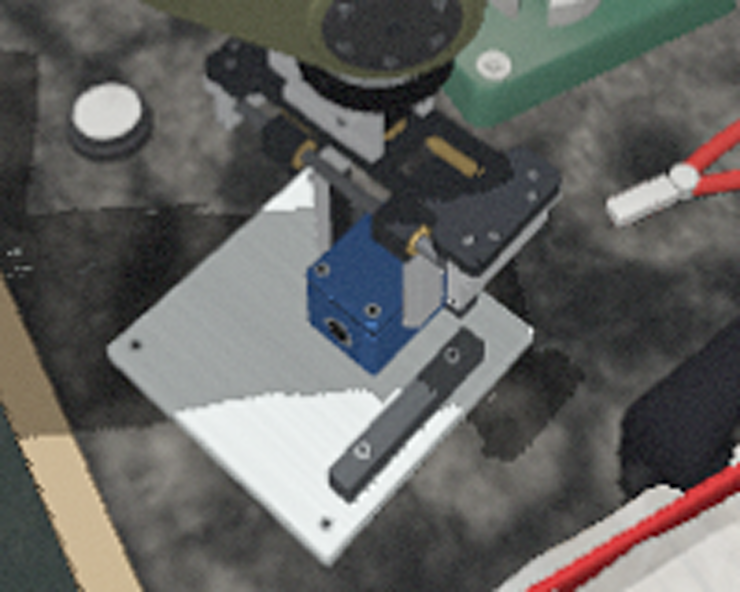

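The box is held upright over the plate, clear of both bars, near crop (370,300). I'll lower it in small steps and watch the force.

>>> jog_arm(series=[0, 0, 0, 0, 0, -0.012, -0.3, 0, 0, 0, 0, 0, -0.02, -0.3, 0, 0, 0, 0, 0, -0.024, -0.3, 0, 0, 0, 0, 0, -0.025, -0.3, 0, 0, 0, 0, 0, -0.026, -0.3, 0, 0, 0, 0, 0, -0.026, -0.3])

```text
clock: 13.18
eef_pos: [494.9, -173.4, 61.6]
eef_rot: [2.495, 1.571, -0.328]
wrist_force: [0.6, -0.4, -4.1]
finger_gap: 49.5
```

>>> jog_arm(series=[0, 0, 0, 0, 0, -0.0005, -0.3, 0, 0, 0, 0, 0, -0.001, -0.3, 0, 0, 0, 0, 0, -0.001, -0.3, 0, 0, 0, 0, 0, -0.001, -0.3])

```text
clock: 13.68
eef_pos: [494.8, -173.4, 60.5]
eef_rot: [-2.659, 1.571, 0.8]
wrist_force: [0.3, -0.1, -3.4]
finger_gap: 49.6
```

>>> jog_arm(series=[0, 0, 0, 0, 0, -0.0005, -0.3, 0, 0, 0, 0, 0, -0.0005, -0.3, 0, 0, 0, 0, 0, -0.0005, -0.3])

```text
clock: 14.05
eef_pos: [494.8, -173.4, 60.0]
eef_rot: [-2.887, 1.571, 0.572]
wrist_force: [-0.8, 0.3, -4.4]
finger_gap: 49.8
```

>>> jog_arm(series=[0, 0, 0, 0, 0, -0.0005, -0.3, 0, 0, 0, 0, 0, -0.0005, -0.3, 0, 0, 0, 0, 0, -0.0005, -0.3])

```text
clock: 14.42
eef_pos: [494.9, -173.4, 59.6]
eef_rot: [2.499, 1.571, -0.325]
wrist_force: [-0.2, 1.6, -1.2]
finger_gap: 49.6
```

>>> jog_arm(series=[0, 0, 0, 0.0006, -0.0019, 0, -0.3, 0, 0, 0, 0.0012, -0.0038, 0, -0.3, 0, 0, 0, 0.0019, -0.0057, 0, -0.3, 0, 0, 0, 0.0025, -0.0076, 0, -0.3, 0, 0, 0, 0.0025, -0.0076, 0, -0.3])

```text
clock: 15.05
eef_pos: [497.5, -181.3, 59.5]
eef_rot: [2.07, 1.57, -0.754]
wrist_force: [0.1, -0.9, -0.8]
finger_gap: 49.4
```

>>> jog_arm(series=[0, 0, 0, 0.0003, -0.001, 0, -0.3, 0, 0, 0, 0.0006, -0.0019, 0, -0.3, 0, 0, 0, 0.0006, -0.0019, 0, -0.3])

```text
clock: 15.42
eef_pos: [497.8, -182.4, 59.6]
eef_rot: [-1.484, 1.57, 1.975]
wrist_force: [-2.2, 5.7, 4.7]
finger_gap: 49.9
```

>>> jog_arm(series=[0, 0, 0, -0.0003, 0.001, 0.0004, -0.3, 0, 0, 0, 0.0016, 0.0016, 0.0004, -0.3, 0, 0, 0, 0.0035, 0.0022, 0.0004, -0.3, 0, 0, 0, 0.0054, 0.0028, 0.0004, -0.3, 0, 0, 0, 0.0054, 0.0028, 0.0004, -0.3])

```text
clock: 16.05
eef_pos: [503.4, -180.1, 59.8]
eef_rot: [-0.229, 1.571, -3.053]
wrist_force: [0.3, -0.6, -3.5]
finger_gap: 49.6
```

>>> jog_arm(series=[0, 0, 0, 0.001, 0.0003, 0, -0.3, 0, 0, 0, 0.0019, 0.0006, 0, -0.3, 0, 0, 0, 0.0019, 0.0006, 0, -0.3])

```text
clock: 16.42
eef_pos: [505.3, -179.5, 59.9]
eef_rot: [2.719, 1.571, -0.105]
wrist_force: [-1.0, -0.6, -5.7]
finger_gap: 49.7
```

>>> jog_arm(series=[0, 0, 0, 0.001, 0.0003, 0, -0.3, 0, 0, 0, 0.001, 0.0003, 0, -0.3])

```text
clock: 16.68
eef_pos: [506.2, -179.2, 59.8]
eef_rot: [3.017, 1.571, 0.193]
wrist_force: [-0.5, 0.3, -4.5]
finger_gap: 49.9
```

>>> jog_arm(series=[0, 0, 0, 0.001, 0.0003, 0, -0.3, 0, 0, 0, 0.001, 0.0003, 0, -0.3])

```text
clock: 16.92
eef_pos: [506.8, -179.0, 59.8]
eef_rot: [-0.297, 1.57, -3.12]
wrist_force: [-5.1, -0.9, -2.2]
finger_gap: 49.7
```

>>> jog_arm(series=[0, 0, 0, 0.0003, -0.001, -0.0002, -0.3, 0, 0, 0, 0.0003, -0.001, -0.0004, -0.3, 0, 0, 0, 0.0003, -0.001, -0.0004, -0.3])

```text
clock: 17.3
eef_pos: [506.9, -179.4, 59.6]
eef_rot: [-0.892, 1.569, 2.568]
wrist_force: [-8.6, 3.3, 4.4]
finger_gap: 49.8
```

>>> jog_arm(series=[0, 0, 0, 0.0007, -0.0003, 0, -0.3, 0, 0, 0, 0.0007, -0.0003, 0, -0.3, 0, 0, 0, 0.0007, -0.0003, 0, -0.3])

```text
clock: 17.68
eef_pos: [507.0, -179.4, 59.6]
eef_rot: [-0.808, 1.567, 2.652]
wrist_force: [-13.5, 6.0, 8.6]
finger_gap: 49.7
```

```bash
cat > chk.py <<'E'
from h import *
from scipy.spatial.transform import Rotation as R
F=[];Z=[]
for i in range(6):
    manip.camera('side');s=manip.read_state();f=s['wrist_force'];F.append(f)
a=.315;r=R.from_euler('xyz',s['eef_rot']).as_matrix()
F=np.array(F);print('plate fx',(F[:,0]*np.cos(a)+F[:,1]*np.sin(a)).round(1),'fy',(-F[:,0]*np.sin(a)+F[:,1]*np.cos(a)).round(1),'fz',F[:,2].round(1),'mom',s['moment'].round(2))
print('yaw',np.arctan2(r[1,1],r[0,1])+np.pi/2,s['eef_pos'],s['clock'],s['finger_gap'],r[:,0])
E
python3 chk.py
```

```text
plate fx [-12.6 -11.5 -11.8 -11.9 -12.1 -11.9] fy [10.5 10.2  9.5 10.4 10.1 10.3] fz [8.7 8.6 9.6 9.3 9.5 9.7] mom [1.21 2.67 0.01]
yaw 0.3178916789354833 [ 506.98597715 -179.43550319   59.60240945] 17.975 49.51897559616356 [-0.00338913  0.0018439  -0.99999256]
```

>>> jog_arm(series=[0, 0, 0, 0, 0, 0.0002, -0.3, 0, 0, 0, 0.0001, -0.0002, 0.0003, -0.3, 0, 0, 0, 0.0001, -0.0002, 0.0003, -0.3, 0, 0, 0, 0.0001, -0.0002, 0.0003, -0.3])

```text
clock: 18.48
eef_pos: [507.0, -179.5, 59.6]
eef_rot: [-0.846, 1.567, 2.613]
wrist_force: [-13.3, 5.9, 7.2]
finger_gap: 49.5
```

```bash
python3 chk.py
python3 - <<'E'
from h import *
c=grab('side','s5');cv2.imwrite('pics/s5z.png',cv2.resize(c['color'][310:470,230:430],None,fx=3.7,fy=3.7,interpolation=cv2.INTER_CUBIC))
c=grab('side','s6');cv2.imwrite('pics/s6.png',c['color'])
E
```

```text
plate fx [-10.3  -9.7 -10.5 -10.1  -9.9 -11.4] fy [ 9.7 10.9  9.8 11.3 10.5  9.9] fz [5.8 6.7 6.5 6.6 6.6 6. ] mom [1.36 2.52 0.03]
yaw 0.3179366297332624 [ 506.98733553 -179.48251942   59.63048269] 18.775 49.9584640956368 [-0.00370971  0.00216734 -0.99999077]
```

View pics/s5z.png

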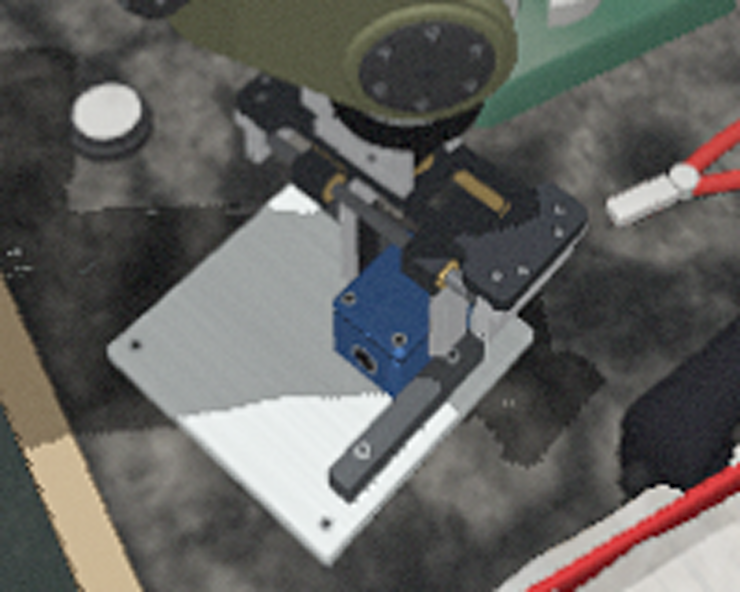

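View pics/s6.png

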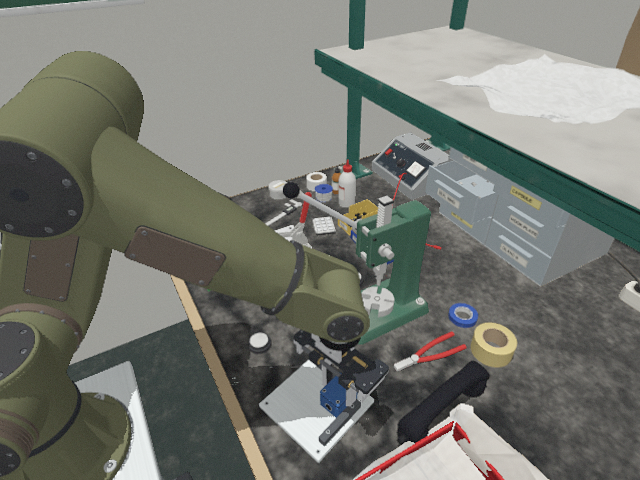

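The box seats against the right bar in the crop and the bystanders are untouched; the arm hides the far bar. I'll add a little more push to both sides and confirm the box doesn't move further, which would show it's on the bars and not held by friction.

>>> jog_arm(series=[0, 0, 0, 0.0002, -0.0007, 0, -0.3, 0, 0, 0, 0.0005, -0.0006, 0, -0.3, 0, 0, 0, 0.0005, -0.0006, 0, -0.3, 0, 0, 0, 0.0005, -0.0006, 0, -0.3, 0, 0, 0, 0.0005, -0.0006, 0, -0.3])

```text
clock: 19.5
eef_pos: [507.1, -179.5, 59.7]
eef_rot: [-0.899, 1.565, 2.561]
wrist_force: [-17.2, 10.4, 10.3]
finger_gap: 49.7
```

```bash
python3 chk.py
python3 - <<'E'
from h import *
c=grab('top','t7');cv2.imwrite('pics/t7z.png',cv2.resize(c['color'][230:350,190:460],None,fx=2.9,fy=2.9,interpolation=cv2.INTER_CUBIC))
E
```

```text
plate fx [-12.7 -12.6 -12.1 -13.1 -12.5 -12.8] fy [16.4 14.9 16.  15.4 15.1 15.4] fz [10.8 11.6 11.  11.4 10.8 10.6] mom [ 2.22  3.25 -0.  ]
yaw 0.31786477589534656 [ 507.0634554  -179.55491526   59.64549191] 19.8 49.49599248034138 [-0.00495114  0.00325165 -0.99998246]
```

View pics/t7z.png

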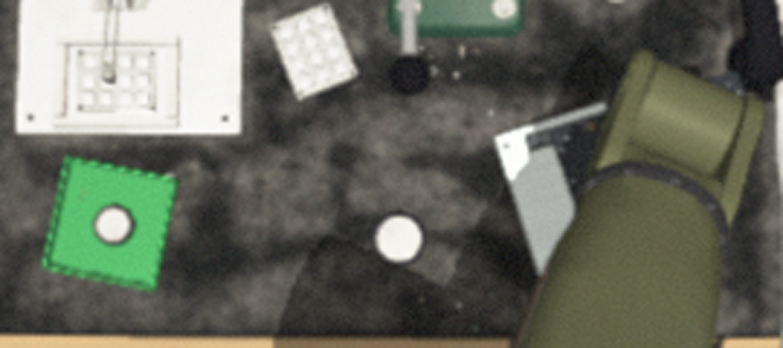

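Under the extra push the box moved under 0.1 mm, so it's on the bars. The capsule sits mid-tray at crop (114,224), and the keypad hasn't moved. I'll take some vertical load off and add push toward the far bar.

>>> jog_arm(series=[0, 0, 0, 0, 0, 0.0003, -0.3, 0, 0, 0, 0.0004, 0.0001, 0.0005, -0.3, 0, 0, 0, 0.0007, 0.0002, 0.0006, -0.3, 0, 0, 0, 0.0007, 0.0002, 0.0006, -0.3, 0, 0, 0, 0.0007, 0.0002, 0.0006, -0.3])

```text
clock: 20.48
eef_pos: [507.2, -179.5, 59.7]
eef_rot: [-0.783, 1.564, 2.676]
wrist_force: [-18.8, 8.9, 7.0]
finger_gap: 49.6
```

```bash
python3 chk.py
```

```text
plate fx [-15.2 -15.2 -14.8 -15.4 -15.2 -16.1] fy [13.1 12.7 14.3 13.3 13.4 13.5] fz [6.9 8.  7.4 7.4 6.9 7.5] mom [ 1.67  3.56 -0.03]
yaw 0.3179245889973743 [ 507.15531426 -179.52361619   59.69968593] 20.775 49.6645657629379 [-0.00655174  0.00323994 -0.99997329]
```

```bash
python3 -c "
from cell import manip
print(manip.sign_off())"
```

```text
the job is handed in; nothing more can be done
None
```

The capsule is in the green tray and the blue junction box is pressed into the corner against both stop bars. I handed the job in at about 20.8 s with the gripper still holding the box; `sign_off()` gives no verdict.

**Capsule:** I gripped it at about 40 mm, lowered it into the tray and released it. In the last top view it lies flat near the middle of the tray.

**Junction box:** I set it on the plate, slid it against the right bar and then the far bar, and kept the push on.
- **Push:** the wrist force was steady at about 15 N toward the far bar and 13 N toward the right bar. The extra push moved the box only about 0.1 mm.
- **Squareness and tilt:** the tool's yaw is 0.318 rad against my plate estimate of about 0.315 rad, and its tilt is about 0.007 rad. I took the box's own angle from the tool and did not measure it separately.
- **Height:** within about 0.3 mm of flat on the plate.

**Pliers and keypad:** neither looked moved in the last pictures. I judged this by eye and did not measure it.

**Less certain:**
- **Far bar:** the arm hid the far-bar contact from both cameras, so I inferred it from the force and from where the box stopped.
- **Share of the push on the bars:** about 10 N of load remained on the plate, so friction there carries up to about 6 N of the push.
- **Corner position:** my estimate disagreed with the final box position by about 0.3 mm in plate x and 1.4 mm in plate y, which is within the camera calibration.

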